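# Pack the finishing kit tray

### The job

Pack the finishing kit into the fitted tray: put the sanding block, the wax tin, the tape measure and the shorter, thicker square-ended stick each into the pocket cut for it, sitting level on the pocket's floor and the same way up as it is now. The wedge and the longer, thinner stick look similar but do not belong to the kit: leave them where they lie.

Things in the scene. Friction and masses are not known exactly. Their poses are not given: they have to be found in the camera images.
- sanding_block: Cork sanding block with abrasive paper wrapped round its lower part, 67 (x) x 112 (y) x 33 (z) mm, about 70 g; grasp across x. Origin: centre of the underside; z up. Loose, on the table.
- wax_tin: Round tin of wax with a white lid, 68 mm diameter, 43 mm high, about 110 g. Origin: centre of the underside; z up. Loose, on the table.
- tape_measure: Yellow and black tape measure standing upright on its long narrow edge, 31 (x) x 79 (y) x 63 (z) mm, about 280 g; grasp the flat case sides across x; the case spans y -31 to +38 mm. Origin: centre of the underside; z up. Loose, on the table.
- short_stick: Pale square-ended sawn stick, the shorter and thicker of the two sticks, the same height all along: 36 (x) x 105 (y) x 42 (z) mm, about 110 g. Origin: centre of the underside; z up. Loose, on the table.
- long_stick: Look-alike, not part of the kit: longer, thinner sawn stick, 32 (x) x 130 (y) x 30 (z) mm, too long for the short stick's pocket; lies among the kit (one more thin stick at the far back edge of the table is mere clutter). Origin: centre of the underside; z up. Loose, on the table.
- wedge: Look-alike, not part of the kit: pale wooden wedge, 34 (x) x 110 (y) mm, tapering along y from 28 mm high to almost nothing. Origin: centre of the underside; z up. Loose, on the table.
- sanding_pocket: Insert with the largest pocket, 85 (x) x 130 (y) mm, for the sanding block. One of four fixed 106 (x) x 140 (y) x 16 mm plywood inserts filling a low dark tray (224 x 292 mm, edge 24 mm high) at the left; their order varies. Pocket 12 mm deep, floor 10 mm above the table. Origin: centre of the insert's underside, 6 mm above the table, under the pocket's centre; z up.
- tin_pocket: Insert with the round pocket, 86 mm diameter, for the wax tin. One of four fixed 106 (x) x 140 (y) x 16 mm plywood inserts filling a low dark tray (224 x 292 mm, edge 24 mm high) at the left; their order varies. Pocket 12 mm deep, floor 10 mm above the table. Origin: centre of the insert's underside, 6 mm above the table, under the pocket's centre; z up.
- measure_pocket: Insert with the smallest oblong pocket, 48 (x) x 96 (y) mm, for the upright tape measure. One of four fixed 106 (x) x 140 (y) x 16 mm plywood inserts filling a low dark tray (224 x 292 mm, edge 24 mm high) at the left; their order varies. Pocket 12 mm deep, floor 10 mm above the table. Origin: centre of the insert's underside, 6 mm above the table, under the pocket's centre; z up.
- stick_pocket: Insert with the long narrow pocket, 54 (x) x 122 (y) mm, for the short stick. One of four fixed 106 (x) x 140 (y) x 16 mm plywood inserts filling a low dark tray (224 x 292 mm, edge 24 mm high) at the left; their order varies. Pocket 12 mm deep, floor 10 mm above the table. Origin: centre of the insert's underside, 6 mm above the table, under the pocket's centre; z up.
Mind the look-alikes: they are no part of the job. Leave any red look-alike of the short_stick alone.

How it is judged:
By the outcome, as a careful person would: the job done as asked, in the order asked, and still so for the second after the job is handed in, with the robot touching nothing.
It also fails if it takes over 112 s, if anything falls off the work surface, if the arm or the gripper's body presses on something with over 40 N, if the wrist force passes 120 N, or if a joint passes its speed limit or range.

### The arm

A 7-joint arm with a two-finger parallel gripper is mounted at the origin on a cart in front of the work surface, level with it; the furniture and walls round the work are solid. World frame = base frame: x ahead of the robot, y to its left, z up, the work surface at z = 0. Lengths are in m, angles in rad, forces in N, time in s.
With the tool pointing down it reaches from about 0.425 to 0.875 m from the base axis. Payload 4.7 kg.
Tool frame: the origin (TCP) lies on the front face of the gripper's body, between the roots of the fingers; the fingertips stand 70 mm ahead of it and the grasp point (between the pads) lies 51 mm ahead of it (bot.tcp_to_grasp is the distance from the TCP to the grasp point, in m); z points along the fingers, y is the line along which they close (so a half turn about z gives the same grasp; the last joint's range is limited). The gripper opens to 87 mm and grips with 3 to 60 N. Pads are 19 mm wide; open, the fingers measure 117 mm over their backs; the gripper's body (75 mm by 190 mm) begins 51 mm behind the grasp point.
Start: joints at [1.213, 0.321, -0.07, 1.45, 0.023, 1.371, -0.057], TCP at [0.236, -0.606, 0.292] pointing down, gripper open.
Joint ranges: [-2.86, 2.86], [-0.3, 2.09], [-1.38, 1.24], [0.06, 2.45], [-1.56, 4.7], [0.09, 2.05], [-2.69, 2.69]. Speed limits (rad/s): [2.57, 2.57, 3.14, 3.14, 3.14, 3.14, 3.14].

### API

Orientations are given as a unit quaternion [w, x, y, z].
In Python, from station import bot gives the robot as it stands.
- The arm moves only by the tool jog_arm, called after "Emit:" by a JSON object that holds its "method" and its "body", one argument or row to a line. Schema: {"type":"object","properties":{"steps":{"type":"array","items":{"type":"number"},"minItems":6,"maxItems":60},"aperture":{"type":"number"},"clamp_n":{"type":"number"},"only":{"type":"string"},"quiet":{"type":"boolean"},"lines":{"type":"string"}},"required":["steps"],"additionalProperties":false}. steps is one flat list of numbers that holds 1 to 10 rows one after another, with no inner brackets; each row has 6 numbers: dx, dy, dz in m, then a rotation vector rx, ry, rz in rad; each row shifts and turns the commanded pose from where the row before left it, along the tool's axes as they then stand; what a row does not reach is not made up. A row lasts 1/8 s, in which the tool goes at most 0.0625 m and 0.188 rad, less where a joint would pass 70% of its speed; a pose out of reach is approached as far as the arm can. aperture is the opening from 0.0 (shut) to 1.0 (fully open), set as the call begins (left out keeps the last). The fingers move at their own pace and stop on an object; clamp_n is the grip in N (left out, the last holds). Time passes only in rows, so rows that do not move let the fingers close. The tool returns the time, the measured TCP pose, the force, the opening and the grip force at its end. only (a regular expression) keeps the lines of the reply that match it, lines (a string "A,B") keeps lines A to B, and quiet returns only ok. Input that does not fit is refused with a message, and nothing moves.
- bot.observe(): the state, without advancing time (a new reading comes with each control period).
- bot.snapshot(name): name is "side" or "top" or "wrist"; returns (picture, depth): 384x512x3 uint8, red, green, blue; 384x512 float32, m along the optical axis (not along the pixel's ray), 0 where there is no reading.
- bot.get_calibration(name): a dict with "fx", "fy", "cx", "cy" (pixels), "D" ([k1, k2, p1, p2, k3] as OpenCV has them; the pictures are not rectified), "world_from_camera" (4x4, takes a point from camera to world coordinates); the wrist camera has in their place "T_tool_cam" (4x4, takes a point from camera to tool coordinates, whose origin is the TCP and whose axes are the flange's). Camera axes: x right, y up, looking along -z (the intrinsics and any distortion apply to the point x, -y, -z); pixel columns grow to the right and rows downward; lengths in m; the calibration is good to about 2 mm. A picture is of the moment at which its call begins: read the wrist's pose just before it. get_calibration takes no time and is no camera call.
- bot.close_job(): hands the job in; it is judged then, once.
The state is a dict: "clock": time; "joint_positions": joint angles; "joint_vel": joint speeds; "joint_efforts": joint torques, N m; "eef_pos": TCP position; "tool_rot": TCP orientation; "force": force on the tool from outside, world axes, zero at the start; "wrist_torque": the same for the moment, N m; "width": opening from 0.0 (shut) to 1.0 (fully open); "gripper_force": force on a finger pad.
Only numpy, scipy, OpenCV 4.12 (cv2) and the standard library are available. Lean on these libraries where they do the work, as an engineer would, in place of code of your own. Each camera call takes 0.05 s, during which the arm holds its last target. There are 200 camera calls.

## Working session

There is one attempt and no reset: what is moved stays moved. The work goes in short steps, Python scripts to look and compute and a tool call to move; the robot and the scene stay as the last step left them, time stands still between calls to the robot, and variables do not carry over. Pictures are saved under pics/ and viewed, at most 14 in all, crops included, and the job is handed in when it is done.

```bash
ls; mkdir -p pics
```

Create h.py:
```python
import numpy as np, cv2
from scipy.spatial.transform import Rotation as R
from station import bot
def snap(n,f=None):
    o=bot.observe(); p,d=bot.snapshot(n)
    if f: cv2.imwrite(f'pics/{f}.png',cv2.cvtColor(p,cv2.COLOR_RGB2BGR))
    c=bot.get_calibration(n)
    if 'world_from_camera' in c: T=np.array(c['world_from_camera'])
    else:
        W=np.eye(4);q=o['tool_rot'];W[:3,:3]=R.from_quat([q[1],q[2],q[3],q[0]]).as_matrix();W[:3,3]=o['eef_pos'];T=W@np.array(c['T_tool_cam'])
    return p,d,c,T
def cloud(d,c,T):
    K=np.array([[c['fx'],0,c['cx']],[0,c['fy'],c['cy']],[0,0,1.]])
    h,w=d.shape;u,v=np.meshgrid(np.arange(w),np.arange(h))
    uv=np.stack([u,v],-1).reshape(-1,1,2).astype(np.float64)
    n=cv2.undistortPoints(uv,K,np.array(c['D'],float)).reshape(h,w,2)
    P=np.stack([n[...,0]*d,-n[...,1]*d,-d],-1)
    P=P@T[:3,:3].T+T[:3,3]; P[d==0]=np.nan
    return P
```

Run:
```python
from h import *
for n in('top','side'):
    p,d,c,T=snap(n,n+'0');P=cloud(d,c,T);np.savez(n+'0.npz',P=P,p=p)
    print(n,T[:3,3].round(3),-T[:3,2].round(3),d.shape, (d==0).mean(), c['D'])
    print(P[40::60,30::75].round(3).tolist())
print(bot.observe())
```

```text
pics
top [0.238 0.    1.334] [ 0.166  0.01  -0.986] (384, 512) 0.003931681315104167 [-0.02459916  0.          0.          0.          0.        ]
[[[1.409, 1.275, -0.749], [1.411, 0.857, -0.745], [0.993, 0.286, 0.003], [0.999, 0.026, 0.002], [1.003, -0.233, 0.004], [1.44, -0.769, -0.737], [1.454, -1.18, -0.741]], [[1.061, 1.231, -0.747], [0.714, 0.475, 0.14], [0.774, 0.274, 0.001], [0.722, 0.019, 0.143], [0.783, -0.231, 0.004], [0.791, -0.486, 0.0], [0.757, -0.687, 0.099]], [[0.735, 1.195, -0.753], [0.56, 0.512, 0.001], [0.56, 0.259, 0.022], [0.571, 0.016, 0.001], [0.575, -0.23, 0.006], [0.582, -0.478, 0.001], [0.573, -0.694, 0.06]], [[0.422, 1.156, -0.748], [0.361, 0.494, 0.005], [0.368, 0.253, -0.001], [0.373, 0.011, 0.006], [0.378, -0.229, 0.003], [0.384, -0.471, 0.0], [0.39, -0.715, -0.002]], [[0.125, 1.116, -0.734], [0.135, 0.753, -0.759], [0.146, 0.376, -0.734], [0.159, 0.01, -0.644], [0.19, -0.229, 0.0], [0.2, -0.409, 0.16], [0.209, -0.527, 0.332]], [[-0.159, 1.09, -0.743], [-0.147, 0.724, -0.74], [-0.138, 0.364, -0.749], [0.058, 0.002, 0.309], [-0.119, -0.355, -0.741], [-0.03
[... 1151 characters left out ...]
78387, -0.07008752,  1.45152858,  0.02259002,
        1.37079996, -0.05691243]), 'joint_vel': array([-6.08780928e-04, -2.56873472e-03, -1.02709584e-03, -2.42901449e-03,
        5.46550369e-04, -9.06183635e-04,  9.90735069e-05]), 'joint_efforts': array([-1.56561523e-04, -4.92568409e+01, -4.05836692e-01, -3.13402104e+01,
       -6.42074109e-02,  3.95350065e-02,  7.41622716e-05]), 'eef_pos': array([ 0.23597878, -0.60525952,  0.29126033]), 'tool_rot': array([-8.43099617e-04,  9.82767612e-01,  1.84843364e-01, -1.99754854e-04]), 'force': array([-0.06732895,  1.15119378,  0.00249208]), 'wrist_torque': array([ 0.01377376, -0.01949357, -0.00167422]), 'gripper_force': 0.0, 'width': 1.0008059931583253}
```

View pics/top0.png

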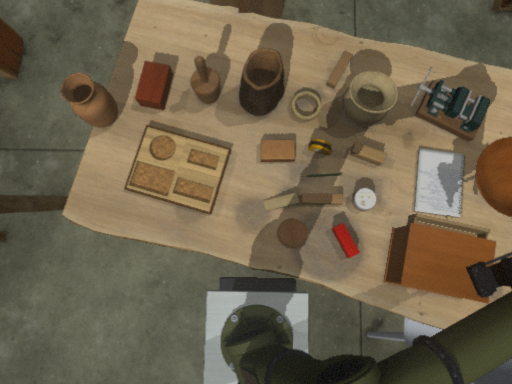

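View pics/side0.png

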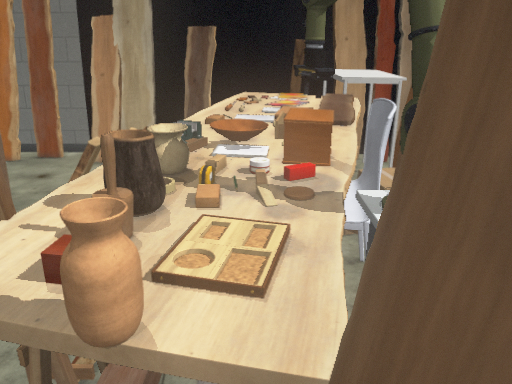

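The top view shows the sanding block at (278,148), tape (319,147), stick A (368,153), stick B (321,198), wedge (281,201), tin (365,195), red stick (345,240), and the tray centred on (178,167). Either pale stick A or B could be the short one, so I'll measure both.

Create seg.py:
```python
from h import *
z=np.load('top0.npz');P=z['P'];p=z['p']
Z=P[...,2]
ok=(Z>0.012)&(P[...,0]>.3)&(P[...,0]<.95)
roi=np.zeros(Z.shape,bool);roi[125:265,235:400]=1
n,l=cv2.connectedComponents((ok&roi).astype(np.uint8),connectivity=4)
for i in range(1,n):
    m=l==i
    if m.sum()<40: continue
    q=P[m];zt=np.percentile(q[:,2],90);t=q[q[:,2]>zt-.008][:,:2].astype(np.float32)
    v,u=np.where(m);(cx,cy),(w,h),a=cv2.minAreaRect(t)
    print('px',u.mean().round(),v.mean().round(),'n',m.sum(),'ztop',zt.round(3),'rect',round(cx,3),round(cy,3),round(w,3),round(h,3),round(a,1),'rgb',p[m].mean(0).round())
cv2.imwrite('pics/crop1.png',cv2.resize(cv2.cvtColor(p[125:265,235:405],cv2.COLOR_RGB2BGR),None,fx=4.2,fy=4.2,interpolation=2))
```

```bash
python3 seg.py
```

```text
px 320.0 146.0 n 259 ztop 0.062 rect 0.615 -0.189 0.053 0.031 73.2 rgb [90. 71. 28.]
px 277.0 150.0 n 718 ztop 0.035 rect 0.6 -0.055 0.064 0.11 1.8 rgb [136.  99.  63.]
px 368.0 153.0 n 458 ztop 0.045 rect 0.596 -0.347 0.105 0.038 70.9 rgb [119.  97.  65.]
px 364.0 199.0 n 419 ztop 0.046 rect 0.446 -0.331 0.067 0.064 89.5 rgb [169. 166. 158.]
px 287.0 200.0 n 241 ztop 0.027 rect 0.439 -0.092 0.034 0.061 14.4 rgb [127. 113.  83.]
px 321.0 198.0 n 446 ztop 0.033 rect 0.446 -0.199 0.033 0.128 0.4 rgb [100.  80.  56.]
px 343.0 235.0 n 295 ztop 0.045 rect 0.327 -0.264 0.076 0.037 28.9 rgb [141.  35.  26.]
px 396.0 237.0 n 124 ztop 0.074 rect 0.323 -0.424 0.002 0.046 80.4 rgb [65. 46. 30.]
```

View pics/crop1.png

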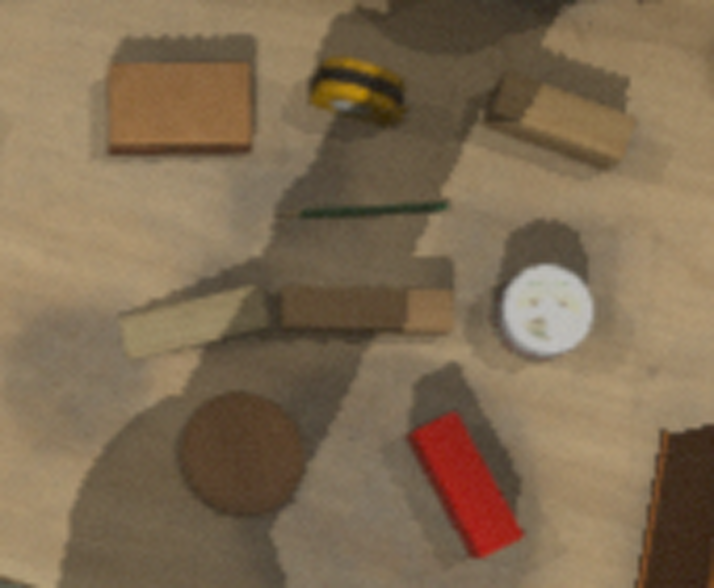

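Heights and sizes settle it. Stick A at (368,153) measures 105x38x~44 mm, so it is the short stick. B at (321,198) is 128x33x31 mm (the long stick), (287,200) is the wedge, and the red one at (345,240) stays. Next come the pockets and the obstacles.

Create seg2.py:
```python
from h import *
z=np.load('top0.npz');P=z['P'];p=z['p'];Z=P[...,2]
X,Y=P[...,0],P[...,1]
u0,v0,u1,v1=118,118,236,216
rgb=p.astype(int); 
# tray: pts above 15mm
roi=np.zeros(Z.shape,bool);roi[v0:v1,u0:u1]=1
m=roi&(Z>.015)&(Z<.035)
print('tray',cv2.minAreaRect(P[m][:,:2].astype(np.float32)),'ztop',np.percentile(Z[m],[50,90]))
hull=cv2.convexHull(np.argwhere(m)[:,::-1].astype(np.int32));mk=np.zeros(Z.shape,np.uint8);cv2.fillConvexPoly(mk,hull,1)
mk=cv2.erode(mk,np.ones((9,9)))
lo=((Z<.0165)&(mk>0)).astype(np.uint8);lo=cv2.morphologyEx(lo,cv2.MORPH_OPEN,np.ones((3,3)))
n,l=cv2.connectedComponents(lo,connectivity=4)
for i in range(1,n):
    q=l==i
    if q.sum()<60: continue
    v,u=np.where(q);print('pocket px',u.mean().round(),v.mean().round(),q.sum(),'z',np.median(Z[q]).round(4),np.round(np.concatenate([np.ravel(x) for x in cv2.minAreaRect(P[q][:,:2].astype(np.float32))]),3))
for nm,c in dict(tape=(.615,-.189),block=(.6,-.055),stick=(.596,-.347),tin=(.446,-.331),tray=(.53,.3)).items():
    r=np.hypot(X-c[0],Y-c[1]);q=(r<(.13 if nm!='tray' else .26))&(Z>.07)
    g=np.unique(np.round(P[q]/.03)*.03,axis=0,return_counts=True);print(nm,[(a.round(2).tolist(),int(k)) for a,k in zip(*g) if k>12])
```

```bash
python3 seg2.py
```

```text
tray ((0.5341837406158447, 0.2666724622249603), (0.29271695017814636, 0.2256968915462494), 75.11107635498047) ztop [0.02195434 0.02580962]
pocket px 163.0 147.0 468 z 0.0105 [0.605 0.322 0.082 0.077 1.408]
pocket px 202.0 159.0 402 z 0.0104 [5.6800e-01 1.8800e-01 9.5000e-02 4.9000e-02 7.4947e+01]
pocket px 152.0 178.0 942 z 0.0103 [ 0.502  0.348  0.126  0.086 74.552]
pocket px 193.0 190.0 601 z 0.0103 [4.6500e-01 2.1400e-01 1.2200e-01 5.5000e-02 7.5017e+01]
tape []
block [([0.72, -0.0, 0.09], 21)]
stick [([0.69, -0.36, 0.09], 57), ([0.69, -0.36, 0.15], 34), ([0.69, -0.33, 0.09], 71), ([0.69, -0.33, 0.15], 33), ([0.69, -0.3, 0.09], 31), ([0.72, -0.39, 0.09], 19), ([0.72, -0.39, 0.15], 30), ([0.72, -0.36, 0.09], 14), ([0.72, -0.36, 0.12], 22), ([0.72, -0.36, 0.15], 18), ([0.72, -0.33, 0.09], 22), ([0.72, -0.33, 0.12], 13), ([0.72, -0.3, 0.09], 44), ([0.72, -0.3, 0.15], 18)]
tin []
tray [([0.66, 0.51, 0.09], 42), ([0.66, 0.51, 0.12], 48), ([0.66, 0.51, 0.15], 42), ([0.69, 0.48, 0.09], 55), ([0.69, 0.48, 0.12], 63), ([0.69, 0.48, 0.15], 80), ([0.69, 0.48, 0.21], 17), ([0.69, 0.51, 0.15], 45), ([0.69, 0.51, 0.18], 17), ([0.69, 0.51, 0.21], 26), ([0.72, 0.48, 0.09], 27), ([0.72, 0.48, 0.12], 27), ([0.72, 0.48, 0.15], 39), ([0.75, 0.18, 0.09], 27), ([0.75, 0.18, 0.12], 14)]
```

Run:
```python
from h import *
P=np.concatenate([np.load(f'{n}0.npz')['P'].reshape(-1,3) for n in('top','side')])
P=P[np.isfinite(P).all(1)]
q=P[(P[:,2]>.07)&(P[:,2]<.3)]
def clear(c,a,hx=.0375,hy=.095):
    a=np.radians(a);ex=np.array([np.cos(a),np.sin(a)]);ey=np.array([np.sin(a),-np.cos(a)])
    d=q[:,:2]-c;dx=np.abs(d@ex)-hx;dy=np.abs(d@ey)-hy
    g=np.hypot(np.maximum(dx,0),np.maximum(dy,0))+np.minimum(np.maximum(dx,dy),0)
    i=g.argmin();return g[i].round(4),q[i].round(3)
s=np.array([.596,-.347]);e=np.array([np.cos(np.radians(71)),np.sin(np.radians(71))])
for k in(-.03,-.015,0,.015,.03): print('stick',k,clear(s+k*e,71))
print('block',clear([.6,-.055],90));print('tape?',clear([.615,-.189],73),clear([.615,-.189],100))
print('tin',clear([.446,-.331],90),clear([.446,-.331],54))
for c in((.604,.321),(.5675,.187),(.501,.348),(.465,.213)): print('pocket',c,clear(c,75))
m=(np.hypot(P[:,0]-.74,P[:,1]+.37)<.13)&(P[:,2]>.05)&(P[:,1]<-.27)
for lo in np.arange(.05,.19,.02):
    w=P[m&(P[:,2]>lo)&(P[:,2]<lo+.02)];print(lo.round(2),len(w),w[:,:2].min(0).round(3) if len(w) else '',w[:,:2].max(0).round(3) if len(w) else '')
# tape footprint: all points >12mm near
z=np.load('top0.npz');p=z['P'];r=p[140-5:165,300:340].reshape(-1,3);r=r[(r[:,2]>.05)&(r[:,2]<.07)]
print('tape top',cv2.minAreaRect(r[:,:2].astype(np.float32)),len(r))
```

```text
stick -0.03 (np.float64(0.0038), array([ 0.692, -0.371,  0.073]))
stick -0.015 (np.float64(-0.0015), array([ 0.69 , -0.357,  0.077]))
stick 0 (np.float64(-0.0065), array([ 0.689, -0.349,  0.151]))
stick 0.015 (np.float64(-0.0117), array([ 0.688, -0.336,  0.076]))
stick 0.03 (np.float64(-0.016), array([ 0.687, -0.326,  0.071]))
block (np.float64(0.0213), array([ 0.713, -0.007,  0.074]))
tape? (np.float64(0.0258), array([ 0.713, -0.271,  0.073])) (np.float64(0.0541), array([ 0.737, -0.259,  0.072]))
tin (np.float64(0.0489), array([ 0.337, -0.415,  0.159])) (np.float64(0.0851), array([ 0.383, -0.437,  0.096]))
pocket (0.604, 0.321) (np.float64(0.0366), array([0.741, 0.343, 0.072]))
pocket (0.5675, 0.187) (np.float64(0.0858), array([0.753, 0.18 , 0.099]))
pocket (0.501, 0.348) (np.float64(0.139), array([0.741, 0.343, 0.072]))
pocket (0.465, 0.213) (np.float64(0.1913), array([0.755, 0.191, 0.101]))
0.05 219 [ 0.686 -0.497] [ 0.819 -0.27 ]
0.07 381 [ 0.687 -0.403] [ 0.8  -0.27]
0.09 445 [ 0.691 -0.388] [ 0.793 -0.27 ]
0.11 386 [ 0.709 -0.391] [ 0.804 -0.278]
0.13 1022 [ 0.69  -0.409] [ 0.822 -0.27 ]
0.15 266 [ 0.688 -0.408] [ 0.822 -0.27 ]
0.17 0  
0.19 0  
tape top ((0.6144447326660156, -0.18994355201721191), (0.06005609780550003, 0.03132713586091995), 72.40370178222656) 162
```

Create go.py:
```python
from h import *
import sys
# usage: go.py x y z azimuth_deg  -> tilt-corrected rotation and shift in tool axes after it
def plan(x,y,z,a):
    o=bot.observe();q=o['tool_rot'];A=R.from_quat([q[1],q[2],q[3],q[0]])
    a=np.radians(a);B=R.from_matrix(np.array([[np.cos(a),np.sin(a),0],[np.sin(a),-np.cos(a),0],[0,0,-1.]]))
    print('rot',(A.inv()*B).as_rotvec().round(3),'shift',B.inv().apply(np.array([x,y,z])-o['eef_pos']).round(4),'clock',o['clock'])
plan(*map(float,sys.argv[1:5]))
```

```bash
python3 go.py .6 -.055 .3 91.8
python3 -c "
from h import *
print(np.array(bot.get_calibration('wrist')['T_tool_cam']).round(3))"
```

```text
rot [-2.00e-03 -1.00e-03 -1.23e+00] shift [ 0.5386  0.3811 -0.0087] clock 0.1
[[-0.001  0.963  0.271  0.076]
 [ 1.     0.001 -0.001  0.   ]
 [-0.001  0.271 -0.963 -0.092]
 [ 0.     0.     0.     1.   ]]
```

Emit:
{"method": "jog_arm", "body": {
  "steps": [0,0,0,0,0,-0.176,0,0,0,0,0,-0.176,0,0,0,0,0,-0.176,0,0,0,0,0,-0.176,0,0,0,0,0,-0.176,0,0,0,0,0,-0.176,0,0,0,0,0,-0.176,0,0,0,0,0,0],
  "aperture": 1
}}

```text
clock: 1.1
eef_pos: [0.236, -0.6054, 0.2917]
tool_rot: [-0.0, 0.696, 0.718, 0.0]
force: [1.3, -1.4, 0.3]
width: 0.997
gripper_force: 0.0
```

```bash
python3 go.py .6 -.055 .3 91.8
```

```text
rot [-0.    -0.001 -0.   ] shift [ 0.5387  0.3811 -0.0083] clock 1.1
```

Emit:
{"method": "jog_arm", "body": {
  "steps": [0.05,0.035,0,0,0,0,0.05,0.035,0,0,0,0,0.05,0.035,0,0,0,0,0.05,0.035,0,0,0,0,0.05,0.035,0,0,0,0,0.05,0.035,0,0,0,0,0.05,0.035,0,0,0,0,0.05,0.035,0,0,0,0,0.05,0.035,0,0,0,0,0.05,0.035,0,0,0,0]
}}

```text
clock: 2.35
eef_pos: [0.5702, -0.0929, 0.2923]
tool_rot: [0.0, 0.697, 0.717, -0.0]
force: [0.4, 0.6, -0.4]
width: 1.003
gripper_force: 0.0
```

Emit:
{"method": "jog_arm", "body": {
  "steps": [0.039,0.031,-0.008,0,0,0,0,0,0,0,0,0,0,0,0,0,0,0]
}}

```text
clock: 2.72
eef_pos: [0.5988, -0.055, 0.2997]
tool_rot: [-0.0, 0.696, 0.718, -0.001]
force: [0.2, -1.3, -0.1]
width: 0.998
gripper_force: 0.0
```

Create wlook.py:
```python
from h import *
import sys
# wlook.py name x y r : rect of the thing near (x,y) above 12 mm from the wrist camera
nm,x,y,r=sys.argv[1],*map(float,sys.argv[2:5])
p,d,c,T=snap('wrist',nm);P=cloud(d,c,T)
q=(np.hypot(P[...,0]-x,P[...,1]-y)<r)&(P[...,2]>.012)&(P[...,2]<.08)
n,l,st,_=cv2.connectedComponentsWithStats(q.astype(np.uint8),connectivity=4)
for i in range(1,n):
    if st[i,4]<300: continue
    t=P[l==i];zt=np.percentile(t[:,2],90);t=t[t[:,2]>zt-.006]
    print(st[i,:4],st[i,4],'ztop',zt.round(4),'rect',[np.round(k,4) for k in cv2.minAreaRect(t[:,:2].astype(np.float32))])
print('table z',np.nanmedian(P[...,2]).round(4))
```

```bash
python3 wlook.py w_block .6 -.055 .09; python3 go.py .6 -.055 .3 91.8
```

```text
[226 112  61  99] 5743 ztop 0.0323 rect [array([ 0.6027, -0.0546]), array([0.0652, 0.1092]), np.float64(1.9349)]
table z 0.0104
rot [-0.001  0.001 -0.002] shift [ 0.0008  0.0014 -0.0003] clock 2.775
```

View pics/w_block.png

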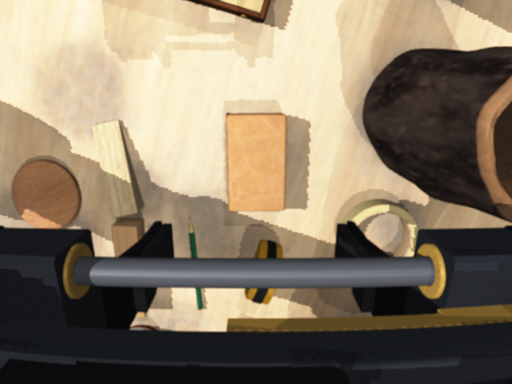

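The wrist view shows the cork block at (256,162), clear of the wedge and the dark pot. The measured rect of 65x109 mm with its top at 32 mm fits.

Emit:
{"method": "jog_arm", "body": {
  "steps": [0.0008,0.0027,0.06,0,0,0,0,0,0.06,0,0,0,0,0,0.06,0,0,0,0,0,0.033,0,0,0,0,0,0,0,0,0,0,0,0,0,0,0]
}}

```text
clock: 3.52
eef_pos: [0.6026, -0.0546, 0.0889]
tool_rot: [0.001, 0.696, 0.718, 0.0]
force: [-0.4, 1.3, -0.1]
width: 1.0
gripper_force: 0.0
```

Emit:
{"method": "jog_arm", "body": {
  "steps": [0,0,0,0,0,0,0,0,0,0,0,0,0,0,0,0,0,0,0,0,0,0,0,0,0,0,0,0,0,0,0,0,0,0,0,0],
  "aperture": 0,
  "clamp_n": 25
}}

```text
clock: 4.28
eef_pos: [0.6021, -0.0535, 0.088]
tool_rot: [0.0, 0.695, 0.719, 0.0]
force: [-2.0, 0.2, 5.6]
width: 0.745
gripper_force: 25.0
```

Emit:
{"method": "jog_arm", "body": {
  "steps": [0,0,-0.05,0,0,0,0,0,-0.06,0,0,0,0,0,-0.05,0,0,0,0,0,0,0,0,0]
}}

```text
clock: 4.78
eef_pos: [0.6041, -0.053, 0.2518]
tool_rot: [0.004, 0.695, 0.719, 0.002]
force: [0.4, -0.0, -0.4]
width: 0.743
gripper_force: 25.0
```

```bash
python3 go.py .501 .348 .26 75
```

```text
rot [0.009 0.    0.295] shift [ 0.3607 -0.2034 -0.0082] clock 4.775
```

Emit:
{"method": "jog_arm", "body": {
  "steps": [0,0,0,0,0,0.147,0,0,0,0,0,0.147,0.0515,-0.029,0,0,0,0,0.0515,-0.029,0,0,0,0,0.0515,-0.029,0,0,0,0,0.0515,-0.029,0,0,0,0,0.0515,-0.029,0,0,0,0,0.0515,-0.029,0,0,0,0,0.0515,-0.029,0,0,0,0,0,0,0,0,0,0]
}}

```text
clock: 6.02
eef_pos: [0.494, 0.3534, 0.2459]
tool_rot: [-0.002, 0.79, 0.613, -0.001]
force: [-0.7, -1.0, 0.5]
width: 0.743
gripper_force: 25.0
```

```bash
python3 go.py .501 .348 .26 75
```

Run:
```python
from h import *
p,d,c,T=snap('wrist','w_tray')
```

```text
rot [-0.005 -0.002  0.012] shift [-0.0034  0.0081 -0.0141] clock 6.025
```

View pics/w_tray.png

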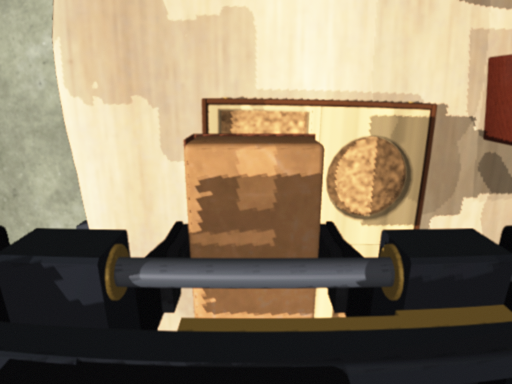

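The view shows the block held level over the tray, the sanding pocket's far end visible at (263,122) and the round pocket at (368,176). I'll align it and lower.

Emit:
{"method": "jog_arm", "body": {
  "steps": [-0.0034,0.008,0,0,0,0.012,0,0,0.05,0,0,0,0,0,0.05,0,0,0,0,0,0.025,0,0,0,0,0,0,0,0,0,0,0,0,0,0,0]
}}

```text
clock: 6.82
eef_pos: [0.507, 0.3411, 0.1233]
tool_rot: [0.0, 0.797, 0.603, 0.001]
force: [0.2, 0.0, -1.3]
width: 0.747
gripper_force: 25.0
```

```bash
python3 go.py .501 .348 .099 75; python3 wlook.py x .5 .35 .01|tail -1
```

```text
rot [ 0.001 -0.001 -0.014] shift [ 0.0051 -0.0076  0.0243] clock 6.825
table z 0.022
```

Emit:
{"method": "jog_arm", "body": {
  "steps": [0.005,-0.0076,0,0,0,-0.014,0,0,0,0,0,0,0,0,0,0,0,0]
}}

```text
clock: 7.25
eef_pos: [0.4995, 0.349, 0.1226]
tool_rot: [0.0, 0.792, 0.61, 0.0]
force: [-0.3, -1.0, -1.1]
width: 0.746
gripper_force: 25.0
```

```bash
python3 go.py .501 .348 .099 75
```

Run:
```python
from h import *
snap('wrist','w_tray2')
```

```text
rot [ 0.001 -0.     0.003] shift [-0.0006  0.0017  0.0236] clock 7.25
```

View pics/w_tray2.png

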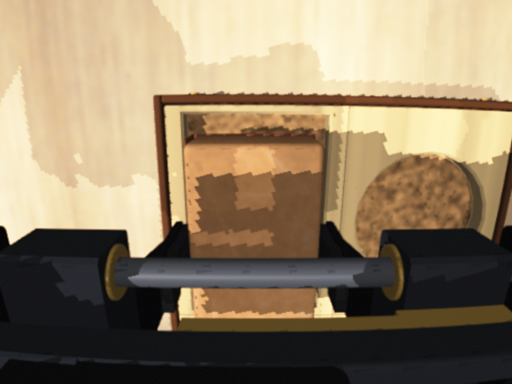

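The block sits inside the pocket outline: pocket columns 185–330, block 185–322. Lowering.

Emit:
{"method": "jog_arm", "body": {
  "steps": [0,0.0017,0.012,0,0,0.003,0,0,0.01,0,0,0,0,0,0,0,0,0,0,0,0,0,0,0]
}}

```text
clock: 7.8
eef_pos: [0.501, 0.3482, 0.0999]
tool_rot: [-0.0, 0.793, 0.609, -0.0]
force: [0.2, -0.7, -0.7]
width: 0.747
gripper_force: 25.0
```

Emit:
{"method": "jog_arm", "body": {
  "steps": [0,0,0,0,0,0,0,0,0,0,0,0,0,0,0,0,0,0,0,0,0,0,0,0],
  "aperture": 1
}}

```text
clock: 8.3
eef_pos: [0.5013, 0.3483, 0.1003]
tool_rot: [0.0, 0.793, 0.609, 0.0]
force: [-0.3, 0.2, 0.2]
width: 0.991
gripper_force: 0.0
```

Emit:
{"method": "jog_arm", "body": {
  "steps": [0,0,-0.03,0,0,0,0,0,-0.06,0,0,0,0,0,-0.06,0,0,0,0,0,-0.03,0,0,0,0,0,0,0,0,0,0,0,0,0,0,0]
}}

```text
clock: 9.05
eef_pos: [0.5009, 0.3478, 0.2791]
tool_rot: [0.0, 0.793, 0.609, -0.001]
force: [-0.2, 0.1, -0.3]
width: 1.0
gripper_force: 0.0
```

```bash
python3 wlook.py w_tray3 .501 .348 .1; python3 go.py .446 -.331 .28 75
```

```text
[196  93 144 156] 15494 ztop 0.0418 rect [array([0.502 , 0.3471]), array([0.1106, 0.0651]), np.float64(74.8737)]
table z 0.0106
rot [-0.002  0.002 -0.   ] shift [-0.6697  0.1228 -0.0015] clock 9.1
```

The block's top is at 42 mm, so it is seated. Next, the tin.

Emit:
{"method": "jog_arm", "body": {
  "steps": [-0.061,0.0112,0,0,0,0,-0.061,0.0112,0,0,0,0,-0.061,0.0112,0,0,0,0,-0.061,0.0112,0,0,0,0,-0.061,0.0112,0,0,0,0,-0.061,0.0112,0,0,0,0,-0.061,0.0112,0,0,0,0,-0.061,0.0112,0,0,0,0,-0.061,0.0112,0,0,0,0,-0.061,0.0112,0,0,0,0]
}}

```text
clock: 10.35
eef_pos: [0.4503, -0.2716, 0.2786]
tool_rot: [-0.001, 0.793, 0.609, -0.0]
force: [1.0, -0.0, -0.4]
width: 0.999
gripper_force: 0.0
```

Emit:
{"method": "jog_arm", "body": {
  "steps": [-0.03,0.006,0,0,0,0,-0.03,0.006,0,0,0,0,0,0,0,0,0,0,0,0,0,0,0,0,0,0,0,0,0,0,0,0,0,0,0,0]
}}

```text
clock: 11.1
eef_pos: [0.4478, -0.33, 0.2803]
tool_rot: [0.0, 0.793, 0.609, -0.0]
force: [-0.1, 0.4, 0.1]
width: 1.004
gripper_force: 0.0
```

```bash
python3 wlook.py w_tin .446 -.331 .07; python3 go.py .446 -.331 .09 75
```

```text
[219 136  66  69] 3524 ztop 0.0432 rect [array([ 0.4468, -0.3315]), array([0.0665, 0.0668]), np.float64(57.756)]
table z 0.0009
rot [0.    0.    0.001] shift [-0.0012 -0.0014  0.1904] clock 11.15
```

Emit:
{"method": "jog_arm", "body": {
  "steps": [-0.0017,-0.0006,0.06,0,0,0,0,0,0.06,0,0,0,0,0,0.05,0,0,0,0,0,0.021,0,0,0,0,0,0,0,0,0,0,0,0,0,0,0]
}}

```text
clock: 11.9
eef_pos: [0.4473, -0.3329, 0.0906]
tool_rot: [0.001, 0.793, 0.609, 0.0]
force: [0.2, -0.0, 0.5]
width: 1.002
gripper_force: 0.0
```

Emit:
{"method": "jog_arm", "body": {
  "steps": [0,0,0,0,0,0,0,0,0,0,0,0,0,0,0,0,0,0,0,0,0,0,0,0,0,0,0,0,0,0,0,0,0,0,0,0],
  "aperture": 0,
  "clamp_n": 25
}}

```text
clock: 12.65
eef_pos: [0.4465, -0.3327, 0.09]
tool_rot: [0.0, 0.793, 0.609, -0.0]
force: [-1.8, 0.7, 5.7]
width: 0.782
gripper_force: 25.0
```

Emit:
{"method": "jog_arm", "body": {
  "steps": [0,0,-0.05,0,0,0,0,0,-0.06,0,0,0,0,0,-0.06,0,0,0,0,0,0,0,0,0,0,0,0,0,0,0]
}}

```text
clock: 13.28
eef_pos: [0.446, -0.3322, 0.2583]
tool_rot: [-0.001, 0.793, 0.609, -0.0]
force: [-0.1, -0.6, -2.9]
width: 0.779
gripper_force: 25.0
```

```bash
python3 go.py .604 .321 .26 75
```

```text
rot [-0.001 -0.    -0.   ] shift [ 0.6718 -0.0164 -0.0017] clock 13.275
```

Emit:
{"method": "jog_arm", "body": {
  "steps": [0.061,-0.0015,0,0,0,0,0.061,-0.0015,0,0,0,0,0.061,-0.0015,0,0,0,0,0.061,-0.0015,0,0,0,0,0.061,-0.0015,0,0,0,0,0.061,-0.0015,0,0,0,0,0.061,-0.0015,0,0,0,0,0.061,-0.0015,0,0,0,0,0.061,-0.0015,0,0,0,0,0.061,-0.0014,0,0,0,0]
}}

```text
clock: 14.52
eef_pos: [0.5895, 0.2617, 0.2562]
tool_rot: [-0.001, 0.794, 0.609, -0.002]
force: [0.2, 0.2, -0.6]
width: 0.779
gripper_force: 25.0
```

Emit:
{"method": "jog_arm", "body": {
  "steps": [0.031,-0.001,0,0,0,0,0.031,-0.001,0,0,0,0,0,0,0.05,0,0,0,0,0,0.05,0,0,0,0,0,0.033,0,0,0,0,0,0,0,0,0,0,0,0,0,0,0,0,0,0,0,0,0]
}}

```text
clock: 15.52
eef_pos: [0.6049, 0.3218, 0.1281]
tool_rot: [0.0, 0.793, 0.609, 0.001]
force: [-0.3, 0.3, -0.8]
width: 0.775
gripper_force: 25.0
```

```bash
python3 go.py .604 .321 .1015 75;python3 - <<'E'
from h import *
snap('wrist','w_tin2')
E
```

```text
rot [ 0.002 -0.002 -0.   ] shift [-0.001  -0.0007  0.0266] clock 15.525
```

View pics/w_tin2.png

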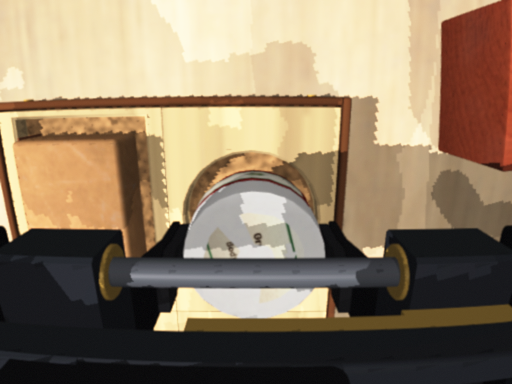

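The tin is centred over the round pocket (tin column 256, pocket about 252), and the block is in its pocket. Lowering.

Emit:
{"method": "jog_arm", "body": {
  "steps": [-0.001,-0.001,0.014,0,0,0,0,0,0.012,0,0,0,0,0,0,0,0,0,0,0,0,0,0,0]
}}

```text
clock: 16.08
eef_pos: [0.6026, 0.3201, 0.0994]
tool_rot: [-0.0, 0.793, 0.609, -0.001]
force: [-0.5, 0.1, -0.9]
width: 0.776
gripper_force: 25.0
```

Emit:
{"method": "jog_arm", "body": {
  "steps": [0,0,0,0,0,0,0,0,0,0,0,0,0,0,0,0,0,0,0,0,0,0,0,0],
  "aperture": 1
}}

```text
clock: 16.58
eef_pos: [0.603, 0.3203, 0.1003]
tool_rot: [0.0, 0.793, 0.609, 0.0]
force: [0.2, 0.2, 0.1]
width: 0.989
gripper_force: 0.0
```

Emit:
{"method": "jog_arm", "body": {
  "steps": [0,0,-0.03,0,0,0,0,0,-0.06,0,0,0,0,0,-0.06,0,0,0,0,0,-0.05,0,0,0,0,0,0,0,0,0,0,0,0,0,0,0]
}}

```text
clock: 17.32
eef_pos: [0.6027, 0.3201, 0.2996]
tool_rot: [0.0, 0.793, 0.609, -0.0]
force: [-0.1, -1.0, -1.0]
width: 1.0
gripper_force: 0.0
```

```bash
python3 wlook.py w_tray4 .604 .321 .08; python3 go.py .615 -.19 .3 73
```

```text
[219  94  69   5] 303 ztop 0.0242 rect [array([0.6227, 0.3914]), array([0.0043, 0.0734]), np.float64(74.9277)]
[197 100 111 128] 11783 ztop 0.0525 rect [array([0.6042, 0.3207]), array([0.0665, 0.0662]), np.float64(74.3365)]
[179 132  15  64] 619 ztop 0.0417 rect [array([0.5308, 0.3407]), array([0.0681, 0.0082]), np.float64(74.7751)]
table z 0.0215
rot [-0.001  0.002  0.035] shift [-0.4838  0.161  -0.0014] clock 17.375
```

The tin is seated, with its top at 52.5 mm. Next, the tape.

Emit:
{"method": "jog_arm", "body": {
  "steps": [-0.0538,0.0179,0,0,0,0.035,-0.0538,0.0179,0,0,0,0,-0.0538,0.0179,0,0,0,0,-0.0538,0.0179,0,0,0,0,-0.0538,0.0179,0,0,0,0,-0.0538,0.0179,0,0,0,0,-0.0538,0.0179,0,0,0,0,-0.0538,0.0179,0,0,0,0,-0.0538,0.0179,0,0,0,0]
}}

```text
clock: 18.5
eef_pos: [0.6163, -0.1917, 0.2981]
tool_rot: [-0.001, 0.804, 0.595, -0.001]
force: [0.6, 1.0, 0.4]
width: 1.002
gripper_force: 0.0
```

Emit:
{"method": "jog_arm", "body": {
  "steps": [0,0,0,0,0,0,0,0,0,0,0,0,0,0,0,0,0,0,0,0,0,0,0,0]
}}

```text
clock: 19.0
eef_pos: [0.6174, -0.1881, 0.3002]
tool_rot: [-0.0, 0.803, 0.596, 0.0]
force: [-0.5, -0.9, 0.7]
width: 0.999
gripper_force: 0.0
```

```bash
python3 wlook.py w_tape .615 -.19 .06; python3 go.py .615 -.19 .09 73
```

```text
[236 135  30  68] 1831 ztop 0.0611 rect [array([ 0.6147, -0.1916]), array([0.0441, 0.0299]), np.float64(75.5419)]
table z 0.0006
rot [0.    0.    0.002] shift [-0.0023 -0.0019  0.2103] clock 19.05
```

View pics/w_tape.png

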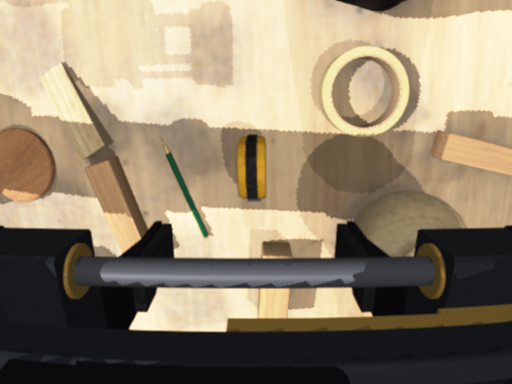

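Run:
```python
from h import *
p,d,c,T=snap('wrist');P=cloud(d,c,T).reshape(-1,3)
Q=np.load('top0.npz')['P'].reshape(-1,3)
for a in(73,75.5):
  A=np.radians(a);e=np.array([np.cos(A),np.sin(A)]);f=np.array([np.sin(A),-np.cos(A)]);o=np.array([.6147,-.1906])
  for n,C in(('w',P),('t',Q)):
    C=C[np.hypot(*(C[:,:2]-o).T)<.06]
    for lo,hi in((.007,.02),(.02,.035),(.035,.05),(.05,.066)):
        k=C[(C[:,2]>lo)&(C[:,2]<hi)][:,:2]-o;s=k@e;t=k@f
        if len(k)>5: print(a,n,lo,len(k),'along',np.percentile(s,[1,99]).round(4),'across',np.percentile(t,[3,97]).round(4))
```

```text
73 w 0.007 69 along [-0.0438  0.0347] across [-0.0097  0.0164]
73 w 0.02 103 along [-0.0346  0.0348] across [-0.0126  0.016 ]
73 w 0.035 257 along [-0.0318  0.0324] across [-0.014   0.0147]
73 w 0.05 1406 along [-0.0271  0.0253] across [-0.0137  0.0141]
73 t 0.007 31 along [-0.0466  0.0417] across [-0.0294  0.0439]
73 t 0.02 37 along [-0.0359  0.0336] across [-0.0158  0.0078]
73 t 0.035 50 along [-0.0326  0.0313] across [-0.0161  0.0106]
73 t 0.05 159 along [-0.0285  0.0285] across [-0.015   0.0136]
75.5 w 0.007 69 along [-0.0438  0.0348] across [-0.0082  0.0166]
75.5 w 0.02 103 along [-0.0342  0.0347] across [-0.0112  0.0162]
75.5 w 0.035 257 along [-0.0316  0.0324] across [-0.013   0.0154]
75.5 w 0.05 1406 along [-0.0274  0.0253] across [-0.0137  0.0141]
75.5 t 0.007 31 along [-0.0477  0.0421] across [-0.0278  0.0433]
75.5 t 0.02 37 along [-0.0358  0.0336] across [-0.0156  0.009 ]
75.5 t 0.035 50 along [-0.0325  0.0314] across [-0.0162  0.0095]
75.5 t 0.05 159 along [-0.0283  0.0285] across [-0.0152  0.0134]
```

The tape is at (252,168). Its case spans ±34.7 mm about (0.6147,-0.1906), and the hook is on the low-y end. The origin is 4.6 mm toward the hook, which matches the description.

Emit:
{"method": "jog_arm", "body": {
  "steps": [-0.0032,-0.0019,0.06,0,0,-0.015,0,0,0.06,0,0,0,0,0,0.06,0,0,0,0,0,0.03,0,0,0,0,0,0,0,0,0,0,0,0,0,0,0],
  "aperture": 0.75
}}

```text
clock: 19.85
eef_pos: [0.6158, -0.1922, 0.0921]
tool_rot: [0.001, 0.799, 0.601, 0.001]
force: [0.9, 0.4, 0.5]
width: 0.743
gripper_force: 0.0
```

Emit:
{"method": "jog_arm", "body": {
  "steps": [0,0,0,0,0,0,0,0,0,0,0,0,0,0,0,0,0,0,0,0,0,0,0,0,0,0,0,0,0,0,0,0,0,0,0,0],
  "aperture": 0,
  "clamp_n": 35
}}

```text
clock: 20.6
eef_pos: [0.6145, -0.1924, 0.0904]
tool_rot: [0.0, 0.799, 0.601, -0.0]
force: [-1.2, 0.5, 1.6]
width: 0.344
gripper_force: 34.8
```

Emit:
{"method": "jog_arm", "body": {
  "steps": [0,0,-0.05,0,0,0,0,0,-0.06,0,0,0,0,0,-0.06,0,0,0,0,0,0,0,0,0,0,0,0,0,0,0]
}}

```text
clock: 21.22
eef_pos: [0.6138, -0.1922, 0.259]
tool_rot: [-0.001, 0.799, 0.601, -0.001]
force: [-0.1, 0.0, -2.5]
width: 0.342
gripper_force: 34.8
```

```bash
python3 go.py .5685 .191 .26 75
```

```text
rot [-0.002  0.    -0.02 ] shift [ 0.3584 -0.1429 -0.001 ] clock 21.225
```

Emit:
{"method": "jog_arm", "body": {
  "steps": [0.051,-0.0204,0,0,0,-0.02,0.051,-0.0204,0,0,0,0,0.051,-0.0204,0,0,0,0,0.051,-0.0204,0,0,0,0,0.051,-0.0204,0,0,0,0,0.051,-0.0204,0,0,0,0,0.051,-0.0204,0,0,0,0,0,0,0.05,0,0,0,0,0,0.05,0,0,0,0,0,0.03,0,0,0]
}}

```text
clock: 22.48
eef_pos: [0.567, 0.1884, 0.1246]
tool_rot: [-0.002, 0.793, 0.609, -0.004]
force: [0.5, -0.8, -2.0]
width: 0.344
gripper_force: 34.8
```

Emit:
{"method": "jog_arm", "body": {
  "steps": [0,0,0,0,0,0,0,0,0,0,0,0,0,0,0,0,0,0]
}}

```text
clock: 22.85
eef_pos: [0.571, 0.19, 0.1317]
tool_rot: [0.001, 0.793, 0.609, 0.001]
force: [1.0, 0.2, -2.6]
width: 0.34
gripper_force: 34.8
```

```bash
python3 go.py .5687 .1892 .1015 75;python3 - <<'E'
from h import *
snap('wrist','w_tape2')
E
```

```text
rot [ 0.002 -0.001 -0.   ] shift [-0.0014 -0.002   0.0302] clock 22.85
```

View pics/w_tape2.png

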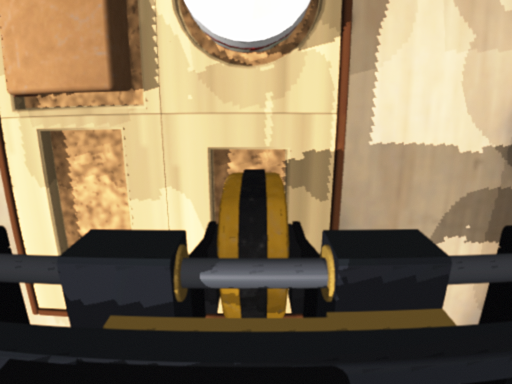

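The tape (column 254) is a little right of the measure pocket's centre (columns 210–286). I'll shift it 3.5 mm left and lower.

Emit:
{"method": "jog_arm", "body": {
  "steps": [-0.0014,-0.0035,0.01,0,0,0,0,0,0.01,0,0,0,0,0,0.009,0,0,0,0,0,0,0,0,0,0,0,0,0,0,0,0,0,0,0,0,0]
}}

```text
clock: 23.65
eef_pos: [0.5663, 0.1892, 0.1011]
tool_rot: [-0.0, 0.793, 0.609, -0.0]
force: [0.5, -0.7, -2.4]
width: 0.34
gripper_force: 34.9
```

```bash
python3 go.py .5687 .1892 .1015 75
```

```text
rot [-0.  0. -0.] shift [ 0.0006  0.0023 -0.0004] clock 23.65
```

Emit:
{"method": "jog_arm", "body": {
  "steps": [0,0,0.001,0,0,0,0,0,0,0,0,0,0,0,0,0,0,0]
}}

```text
clock: 24.02
eef_pos: [0.5664, 0.1892, 0.1002]
tool_rot: [0.0, 0.793, 0.609, -0.0]
force: [0.2, -0.2, -2.4]
width: 0.341
gripper_force: 34.9
```

Emit:
{"method": "jog_arm", "body": {
  "steps": [0,0,0,0,0,0,0,0,0,0,0,0,0,0,0,0,0,0,0,0,0,0,0,0],
  "aperture": 0.8
}}

```text
clock: 24.52
eef_pos: [0.5665, 0.1892, 0.1003]
tool_rot: [0.0, 0.793, 0.609, 0.0]
force: [0.3, -0.8, -0.1]
width: 0.711
gripper_force: 0.0
```

Emit:
{"method": "jog_arm", "body": {
  "steps": [0,0,-0.03,0,0,0,0,0,-0.06,0,0,0,0,0,-0.06,0,0,0,0,0,-0.05,0,0,0,0,0,0,0,0,0,0,0,0,0,0,0],
  "aperture": 1
}}

```text
clock: 25.28
eef_pos: [0.5661, 0.189, 0.2996]
tool_rot: [0.0, 0.793, 0.609, -0.0]
force: [-1.0, -1.2, -0.8]
width: 1.001
gripper_force: 0.0
```

```bash
python3 wlook.py w_tray5 .568 .187 .07; python3 go.py .577 -.3405 .3 71
```

```text
[193 102 116 121] 7904 ztop 0.0224 rect [array([0.5629, 0.188 ]), array([0.1392, 0.1295]), np.float64(74.6053)]
[237 131  31  70] 1956 ztop 0.0711 rect [array([0.5663, 0.1905]), array([0.0455, 0.0299]), np.float64(75.5052)]
table z 0.0213
rot [-0.002  0.002  0.07 ] shift [-0.4968  0.1829 -0.0012] clock 25.325
```

The tape is seated: its top rose exactly 10 mm from its table reading. Next, the stick.

Emit:
{"method": "jog_arm", "body": {
  "steps": [-0.0552,0.0203,0,0,0,0.07,-0.0552,0.0203,0,0,0,0,-0.0552,0.0203,0,0,0,0,-0.0552,0.0203,0,0,0,0,-0.0552,0.0203,0,0,0,0,-0.0552,0.0203,0,0,0,0,-0.0552,0.0203,0,0,0,0,-0.0552,0.0203,0,0,0,0,-0.0552,0.0203,0,0,0,0]
}}

```text
clock: 26.45
eef_pos: [0.5805, -0.3414, 0.2979]
tool_rot: [-0.001, 0.814, 0.581, -0.001]
force: [0.6, 1.3, 0.1]
width: 0.996
gripper_force: 0.0
```

Emit:
{"method": "jog_arm", "body": {
  "steps": [0,0,0,0,0,0,0,0,0,0,0,0,0,0,0,0,0,0,0,0,0,0,0,0]
}}

```text
clock: 26.95
eef_pos: [0.5818, -0.3381, 0.3004]
tool_rot: [-0.0, 0.814, 0.582, 0.0]
force: [0.2, 0.9, -0.8]
width: 1.003
gripper_force: 0.0
```

```bash
python3 wlook.py w_stick .596 -.347 .07; python3 go.py .577 -.3405 .092 71
```

```text
[252 120  35  96] 3147 ztop 0.0423 rect [array([ 0.5972, -0.3471]), array([0.1044, 0.0363]), np.float64(70.4828)]
table z 0.0282
rot [0.    0.    0.002] shift [-0.0034 -0.0038  0.2085] clock 27.0
```

View pics/w_stick.png

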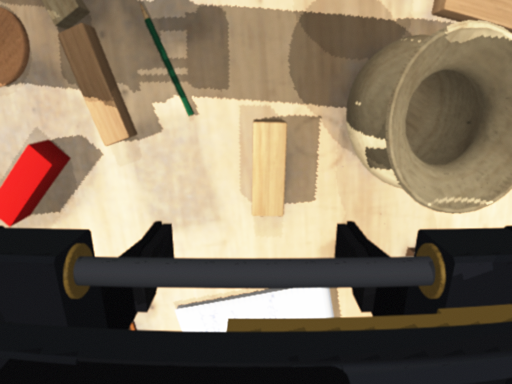

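The short stick is at (269,168), measuring 104x36x42 mm. The pot to its right leaves little room, so I'll grasp 20 mm off-centre, toward the robot, and let the closing fingers draw the stick in.

Emit:
{"method": "jog_arm", "body": {
  "steps": [-0.0033,-0.0025,0.05,0,0,0.01,0,0,0.06,0,0,0,0,0,0,0,0,0,0,0,0,0,0,0,0,0,0,0,0,0],
  "aperture": 1
}}

```text
clock: 27.62
eef_pos: [0.5796, -0.3425, 0.1939]
tool_rot: [0.003, 0.817, 0.577, 0.001]
force: [0.1, 0.4, -0.0]
width: 0.996
gripper_force: 0.0
```

```bash
python3 go.py .5783 -.3404 .089 70.5; python3 wlook.py w_stick2 .597 -.347 .07
```

```text
rot [ 0.005  0.001 -0.001] shift [ 0.0016 -0.002   0.1049] clock 27.625
[251 123  49 133] 6158 ztop 0.0422 rect [array([ 0.5969, -0.3474]), array([0.105 , 0.0358]), np.float64(70.225)]
table z 0.0285
```

View pics/w_stick2.png

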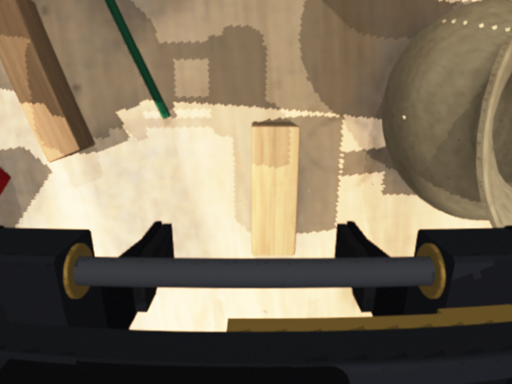

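The far finger lines up between the stick (columns 252–298) and the pot (column 383 onward). I'll go down, then close gently.

Emit:
{"method": "jog_arm", "body": {
  "steps": [0.001,-0.0015,0.04,0,0,0,0,0,0.035,0,0,0,0,0,0.02,0,0,0,0,0,0.009,0,0,0,0,0,0,0,0,0,0,0,0,0,0,0,0,0,0,0,0,0],
  "aperture": 1
}}

```text
clock: 28.55
eef_pos: [0.5775, -0.341, 0.0876]
tool_rot: [0.001, 0.817, 0.576, 0.0]
force: [0.1, 0.7, -0.7]
width: 0.997
gripper_force: 0.0
```

```bash
python3 go.py .5783 -.3404 .089 70.5
```

```text
rot [ 0.002  0.001 -0.002] shift [ 0.0008  0.0006 -0.0014] clock 28.55
```

Emit:
{"method": "jog_arm", "body": {
  "steps": [0,0,0,0,0,0,0,0,0,0,0,0,0,0,0,0,0,0,0,0,0,0,0,0,0,0,0,0,0,0,0,0,0,0,0,0,0,0,0,0,0,0,0,0,0,0,0,0],
  "aperture": 0,
  "clamp_n": 25
}}

```text
clock: 29.55
eef_pos: [0.5771, -0.3407, 0.0865]
tool_rot: [0.0, 0.817, 0.577, 0.0]
force: [2.5, -0.8, 2.3]
width: 0.413
gripper_force: 25.0
```

Emit:
{"method": "jog_arm", "body": {
  "steps": [0,0,-0.04,0,0,0,0,0,-0.06,0,0,0,0,0,-0.06,0,0,0,0,0,-0.02,0,0,0,0,0,0,0,0,0,0,0,0,0,0,0]
}}

```text
clock: 30.3
eef_pos: [0.5754, -0.3402, 0.263]
tool_rot: [-0.002, 0.817, 0.576, -0.001]
force: [0.3, 0.2, -1.0]
width: 0.411
gripper_force: 25.0
```

```bash
python3 go.py .465 .213 .27 75; python3 wlook.py w_stick3 .577 -.34 .001
```

Run:
```python
from h import *
p,d,c,T=snap('wrist');P=cloud(d,c,T)
o=bot.observe()['eef_pos'];q=(np.abs(P-o)[...,:2].max(-1)<.08)&(P[...,2]>o[2]-.085)&(P[...,2]<o[2]-.03)
q[:, :225]=0;q[:,285:]=0
t=P[q];print(o,'held top z rel',np.percentile(t[:,2]-o[2],[5,50,95]).round(4),[np.round(k,4) for k in cv2.minAreaRect(t[:,:2].astype(np.float32))])
```

```text
rot [-0.005 -0.001 -0.08 ] shift [ 0.5058 -0.2498 -0.007 ] clock 30.3
table z 0.071
[ 0.5756118  -0.34024712  0.26304616] held top z rel [-0.0596 -0.0455 -0.0445] [array([ 0.5809, -0.3298]), array([0.083 , 0.0309]), np.float64(71.1521)]
```

View pics/w_stick3.png

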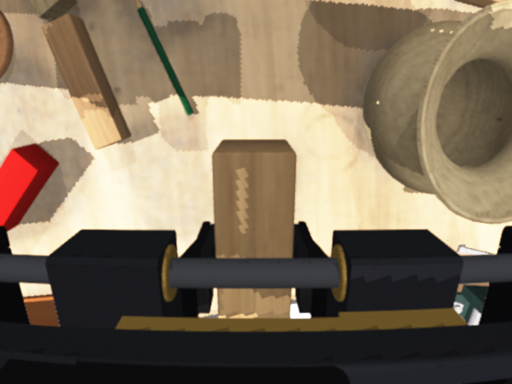

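The stick is held square (columns 213–296) and centred to about 1 mm. On to its pocket.

Emit:
{"method": "jog_arm", "body": {
  "steps": [0.0506,-0.025,0,0,0,-0.08,0.0506,-0.025,0,0,0,0,0.0506,-0.025,0,0,0,0,0.0506,-0.025,0,0,0,0,0.0506,-0.025,0,0,0,0,0.0506,-0.025,0,0,0,0,0.0506,-0.025,0,0,0,0,0.0506,-0.025,0,0,0,0,0.0506,-0.025,0,0,0,0,0.0506,-0.025,0,0,0,0]
}}

```text
clock: 31.65
eef_pos: [0.4697, 0.2147, 0.2651]
tool_rot: [-0.0, 0.794, 0.609, -0.001]
force: [0.5, 0.2, -2.3]
width: 0.413
gripper_force: 25.0
```

Emit:
{"method": "jog_arm", "body": {
  "steps": [0,0,0.05,0,0,0,0,0,0.05,0,0,0,0,0,0.04,0,0,0,0,0,0,0,0,0,0,0,0,0,0,0,0,0,0,0,0,0]
}}

```text
clock: 32.4
eef_pos: [0.472, 0.2141, 0.1281]
tool_rot: [0.001, 0.793, 0.609, 0.001]
force: [-0.1, -0.1, -0.8]
width: 0.413
gripper_force: 25.0
```

```bash
python3 go.py .465 .213 .0975 75;python3 - <<'E'
from h import *
snap('wrist','w_stick4')
E
```

```text
rot [ 0.003 -0.002 -0.   ] shift [-0.0029 -0.0065  0.0306] clock 32.4
```

View pics/w_stick4.png

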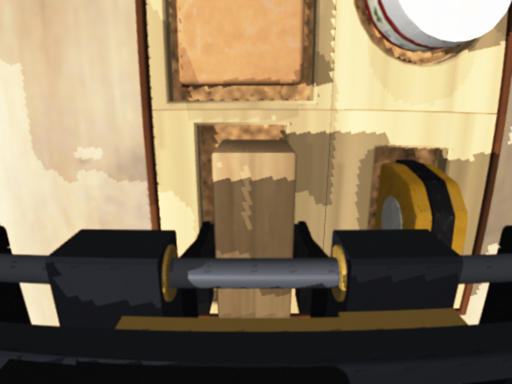

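The stick (columns 213–296) is about 6 mm right of its pocket (196–290), which agrees with the computed shift.

Emit:
{"method": "jog_arm", "body": {
  "steps": [-0.0029,-0.0065,0.008,0,0,0,0,0,0,0,0,0,0,0,0.012,0,0,0,0,0,0.01,0,0,0,0,0,0,0,0,0,0,0,0,0,0,0,0,0,0,0,0,0]
}}

```text
clock: 33.33
eef_pos: [0.4636, 0.2124, 0.0959]
tool_rot: [-0.0, 0.793, 0.609, -0.0]
force: [0.3, 1.0, -1.8]
width: 0.414
gripper_force: 25.0
```

```bash
python3 go.py .465 .213 .0975 75
```

```text
rot [-0.  0. -0.] shift [ 0.001   0.0011 -0.0016] clock 33.325
```

Emit:
{"method": "jog_arm", "body": {
  "steps": [0,0,0,0,0,0,0,0,0,0,0,0,0,0,0,0,0,0,0,0,0,0,0,0],
  "aperture": 0.8
}}

```text
clock: 33.83
eef_pos: [0.4639, 0.2124, 0.0963]
tool_rot: [0.0, 0.793, 0.609, 0.0]
force: [0.2, -0.1, -0.6]
width: 0.757
gripper_force: 0.0
```

Emit:
{"method": "jog_arm", "body": {
  "steps": [0,0,-0.03,0,0,0,0,0,-0.06,0,0,0,0,0,-0.06,0,0,0,0,0,-0.05,0,0,0,0,0,0,0,0,0,0,0,0,0,0,0]
}}

```text
clock: 34.58
eef_pos: [0.4635, 0.2122, 0.2957]
tool_rot: [0.0, 0.793, 0.609, -0.0]
force: [-0.6, -0.6, -0.6]
width: 0.801
gripper_force: 0.0
```

```bash
python3 wlook.py w_fin .465 .213 .07
```

```text
[201  99 115 122] 9793 ztop 0.0517 rect [array([0.4649, 0.2122]), array([0.1047, 0.0361]), np.float64(75.028)]
table z 0.0214
```

Emit:
{"method": "jog_arm", "body": {
  "steps": [-0.06,0,-0.02,0,0,0,-0.06,0,0,0,0,0,-0.06,0,0,0,0,0,-0.06,0,0,0,0,0,-0.06,0,0,0,0,0,0,0,0,0,0,0,0,0,0,0,0,0]
}}

```text
clock: 35.5
eef_pos: [0.386, -0.0761, 0.3148]
tool_rot: [-0.001, 0.793, 0.609, -0.0]
force: [0.6, 0.6, -0.6]
width: 0.801
gripper_force: 0.0
```

Run:
```python
from h import *
p,d,c,T=snap('top','top_fin');P=cloud(d,c,T);np.savez('top1.npz',P=P,p=p)
Z=P[...,2]
for n,xy in dict(block=(.501,.348),tin=(.604,.321),tape=(.5675,.187),stick=(.465,.213)).items():
    r=np.hypot(P[...,0]-xy[0],P[...,1]-xy[1])<.06
    q=r&(Z>.033);t=P[q];print(n,q.sum(),np.percentile(t[:,2],[10,50,90]).round(4),[np.round(k,3) for k in cv2.minAreaRect(t[:,:2].astype(np.float32))])
cv2.imwrite('pics/top_fin_c.png',cv2.resize(cv2.cvtColor(p[110:260,110:400],cv2.COLOR_RGB2BGR),None,fx=2.7,fy=2.7,interpolation=2))
```

```text
block 685 [0.0385 0.0418 0.0453] [array([0.5  , 0.346]), array([0.11 , 0.066]), np.float64(75.704)]
tin 382 [0.0465 0.0527 0.0564] [array([0.602, 0.317]), array([0.067, 0.067]), np.float64(57.903)]
tape 233 [0.0461 0.065  0.0726] [array([0.564, 0.188]), array([0.068, 0.03 ]), np.float64(75.304)]
stick 405 [0.0473 0.0516 0.0549] [array([0.463, 0.212]), array([0.105, 0.037]), np.float64(75.166)]
```

View pics/top_fin_c.png

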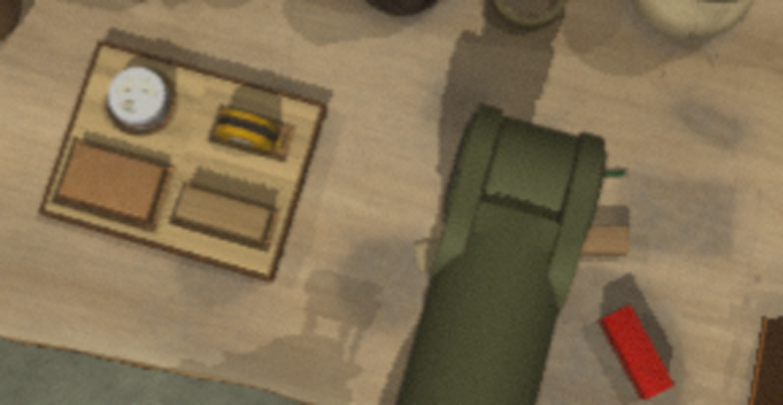

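All four items are in their pockets: tin (138,98), tape (250,131), block (113,183) and stick (224,212). Their tops are at the expected heights, and the wedge, long stick and red stick look undisturbed.

```bash
python3 -c "
from station import bot
print(bot.close_job())"
```

```text
the job is handed in; nothing more can be done
None
```

The sanding block, wax tin, tape measure and short stick are each seated level in their own pockets, and I never gripped or moved the wedge, long stick or red stick; the job was handed in at about 36 s.

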